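# Mix the beads and snap the tub shut

### The arm

A 6-joint arm with a two-finger parallel gripper is mounted at the origin on the work surface. World frame = base frame: x ahead of the robot, y to its left, z up, the work surface at z = 0. Lengths are in mm, angles in rad, forces in N, time in s.
With the tool pointing down it reaches from about 400 to 825 mm from the base axis. Payload 7 kg.
Tool frame: the origin (TCP) lies at the very end of the fingers, on their centre line; the grasp point (between the pads) lies 19 mm behind it; z points along the fingers, y is the line along which they close (so a half turn about z gives the same grasp; the last joint's range is limited). The gripper opens to 88 mm and grips with 3 to 60 N. Pads are 19 mm wide; open, the fingers measure 130 mm over their backs; the gripper's body (78 mm by 193 mm) begins 47 mm behind the grasp point.
Start: joints at [1.635, 0.359, 0.012, 0, -1.224, -0.288], TCP at [149.818, 658.141, 226.561] pointing down, gripper open.
Joint ranges: [-3.07, 3.07], [-1.43, 2.12], [-1.02, 1.25], [-3.03, 1.67], [-3.05, -0], [-3.03, 3.03]. Speed limits (rad/s): [2.39, 2.39, 3.01, 3.14, 3.14, 3.14].

### API

Orientations are given as a unit quaternion [x, y, z, w].
In Python, from plant import bot gives the robot as it stands. Calls block until the motion is done:
- bot.move_ptp(position, orientation): joint-space move of the TCP to a pose.
- bot.line_to(position, velocity=150, ori=None): straight line of the TCP; ori=None keeps the orientation; velocity is the mean speed in mm/s.
- bot.move_joints(angles): joint-space move.
- bot.move_gripper(opening, force=None): finger opening in mm; force is the grip in N (None keeps the last); returns when the fingers have stopped.
- bot.pause(seconds).
- bot.solve_ik(position, orientation): joint angles nearest the present ones, or None.
- bot.read_state(): the state.
- bot.camera(name): name is "scene" or "top" or "wrist"; returns the picture (420x560x3 uint8, red, green, blue); there is no depth.
- bot.get_calibration(name): a dict with "fx", "fy", "cx", "cy" (pixels), "view" (4x4, takes a point from world to camera coordinates); the wrist camera has in their place "T_tool_cam" (4x4, takes a point from camera to tool coordinates, whose origin is the TCP and whose axes are the flange's). Camera axes: x right, y up, looking along -z (the intrinsics and any distortion apply to the point x, -y, -z); pixel columns grow to the right and rows downward; lengths in mm; the calibration is good to about 2 mm. A picture is of the moment at which its call begins: read the wrist's pose just before it. get_calibration takes no time and is no camera call.
A pose or a line that the arm cannot do raises bot.Unreachable and nothing moves.
- bot.close_job(): hands the job in; it is judged then, once.
The state is a dict: "t": time; "joint_pos": joint angles; "qvel": joint speeds; "tau": joint torques, N m; "tcp_pos": TCP position; "eef_rot": TCP orientation; "contact_force": force on the tool from outside, world axes, zero at the start; "moment": the same for the moment, N m; "width": finger opening in mm; "finger_force": force on a finger pad.
Only numpy, scipy, OpenCV 4.12 (cv2) and the standard library are available. Lean on these libraries where they do the work, as an engineer would, in place of code of your own. Each camera call takes 0.05 s, during which the arm holds its last target. There are 200 camera calls.

### The job

Take the wooden stick from its terracotta pot and stir the beads in the open tub with it, in at least three wide rounds (or strokes there and back between hinge and catch), so that every bead is shifted and the colours no longer lie apart: some blue and some orange clearly together on one side of the line from the lid's hinge to its catch. Then stand the stick back in its pot, and swing the lid over and press its front tab down until it clicks shut. Do not touch the beads with the gripper, keep them in the tub, and leave everything else on the desk where it is.

Things in the scene. Friction and masses are not known exactly. Their poses are not given: they have to be found in the camera images.
- tub: round white tub, fixed to the desk, upright: outside diameter 116, inside 110, height 45, inner floor 5 above its underside. Origin: centre of its underside. Its +x points from the centre to the lid's hinge (within 0.35 rad of straight away from the robot), -x to the catch, z up; its x axis divides it into two halves (y > 0, y < 0)
- lid (a joint): opening of the tub's lid in rad: 0 shut, 1.57 upright, 2.1 its stop, leaning away; starts at 1.8 to 2.0. Clear round disc, diameter 120, thickness 5, green rim, green tab opposite the hinge. Its stiff hinge stays wherever it is left; about 1 N at the edge swings it. About 0.08 rad before shut it meets a spring catch: some 6 N down on the tab takes it past, then it snaps to 0 and stays
- lid_hinge (a point): the lid's hinge axis, middle: 64 from the tub's centre along the tub's +x, 46 above the desk; the axis is parallel to the tub's y. Shut, the lid's underside lies at the height of this axis and its outer (top) face 5 above it
- lid_tab (a point): middle of the green tab, on the outer face of the lid, 134 from the hinge axis; moves with the lid (shut: 51 above the desk). The tab is 20 long (radially), 40 wide and 5 thick and ends 142 from the hinge axis
- stick_center (a point): wooden stirring stick with a red top end, upright in the terracotta pot at the start: length 200; its upper 80 is a square handle, 20 x 20 (faces square to this point's x and y axes; grip it by two opposite flat faces), below that a round shaft of diameter 14, the lowest 28 a round foot of diameter 22; 45 g. This point: on the axis, 100 from either end; z along the stick to the red top
- stick_foot (a point): centre of the flat lower end of the stirring stick
- pot: terracotta pot for the stick, fixed to the desk: outside diameter 72, inside 66, height 85, inner floor 6 above its underside. Origin: centre of its underside
- blue1_center (a point): centre of a chunky blue bead: short cylinder, diameter 22, height 17, 15 g, smooth and glossy, with a dark hole; starts standing on the tub's floor in its y > 0 half
- blue2_center (a point): centre of a chunky blue bead: short cylinder, diameter 22, height 17, 15 g, smooth and glossy, with a dark hole; starts standing on the tub's floor in its y > 0 half
- blue3_center (a point): centre of a chunky blue bead: short cylinder, diameter 22, height 17, 15 g, smooth and glossy, with a dark hole; starts standing on the tub's floor in its y > 0 half
- orange1_center (a point): centre of a chunky orange bead: short cylinder, diameter 22, height 17, 15 g, smooth and glossy, with a dark hole; starts standing on the tub's floor in its y < 0 half
- orange2_center (a point): centre of a chunky orange bead: short cylinder, diameter 22, height 17, 15 g, smooth and glossy, with a dark hole; starts standing on the tub's floor in its y < 0 half
- orange3_center (a point): centre of a chunky orange bead: short cylinder, diameter 22, height 17, 15 g, smooth and glossy, with a dark hole; starts standing on the tub's floor in its y < 0 half
- tape: bystander: roll of orange tape lying flat, diameter 90, height 24; origin at the centre of its underside
- marker: bystander: black marker pen lying on the desk, about 120 long, diameter 14; origin at its underside, middle
- glue: bystander: white glue bottle with red cap, standing, diameter 44, height 110; origin at the centre of its underside
- jar: bystander: amber jar with black lid, standing, diameter 56, height 60; origin at the centre of its underside
- ruler: bystander: wooden ruler lying flat, 300 x 30 x 4, long along its y; origin at the centre of its underside
Not all that is in view belongs to the job. What is meant by the part that bears stick_center is not purple, and is the larger of those in its own colour.

How it is judged (in metres and radians):
On the way, in this order (a step that is already met when the one before it is completed fails the run):
1. the stick's foot, down among the beads, is on the hinge side of the tub's centre, by over 15 mm (horizontal distance between stick_foot and tub below 0.056 m and z of stick_foot in the frame of tub below 0.022 m and x of stick_foot in the frame of tub above 0.015 m), for 0.05 s.
2. the stick's foot, down among the beads, is on the catch side of the tub's centre, by over 15 mm (horizontal distance between stick_foot and tub below 0.056 m and z of stick_foot in the frame of tub below 0.022 m and x of stick_foot in the frame of tub below -0.015 m), for 0.05 s.
3. the stick's foot, down among the beads, is again on the hinge side of the tub's centre, by over 15 mm (all of step 1), for 0.05 s.
4. the stick's foot, down among the beads, is again on the catch side of the tub's centre, by over 15 mm (all of step 2), for 0.05 s.
5. the stick's foot, down among the beads, is again on the hinge side of the tub's centre, by over 15 mm, and every bead lies over 4 mm from where it started (all of step 3 and distance of each of blue1_center, blue2_center, blue3_center, orange1_center, orange2_center, orange3_center from where it was at the start of the episode above 0.004 m), for 0.05 s.
6. the lid is past its catch, shut (under 0.02 rad) (value of joint lid below 0.02 rad), for 0.2 s.
At the end, for the whole second after the job is handed in: All beads in the tub, with a blue and an orange one on the same side of the tub's x axis, each over 4 mm from it; lid shut (under 0.02 rad); stick at rest in its pot, foot within 35 mm of the pot's axis and under 30 mm above its underside (((y of any of blue1_center, blue2_center, blue3_center in the frame of tub above 0.004 m and y of any of orange1_center, orange2_center, orange3_center in the frame of tub above 0.004 m) or (y of any of blue1_center, blue2_center, blue3_center in the frame of tub below -0.004 m and y of any of orange1_center, orange2_center, orange3_center in the frame of tub below -0.004 m)) and horizontal distance between each of blue1_center, blue2_center, blue3_center, orange1_center, orange2_center, orange3_center and tub below 0.056 m and z of each of blue1_center, blue2_center, blue3_center, orange1_center, orange2_center, orange3_center in the frame of tub below 0.045 m and value of joint lid below 0.02 rad and z of stick_foot in the frame of pot below 0.03 m and horizontal distance between stick_foot and pot below 0.035 m and linear speed of stick below 0.03 m/s); the robot touches nothing.
It fails at once if the gripper's fingers touch a bead (contact force between the fingers and blue1 above 1 N or contact force between the fingers and blue2 above 1 N or contact force between the fingers and blue3 above 1 N or contact force between the fingers and orange1 above 1 N or contact force between the fingers and orange2 above 1 N or contact force between the fingers and orange3 above 1 N).
It fails at once if the tape, marker, glue, jar or ruler is moved by more than 30 mm (distance of any of tape, marker, glue, jar, ruler from where it was at the start of the episode above 0.03 m).
It fails at once if a bead is thrown out of the tub (horizontal distance between any of blue1_center, blue2_center, blue3_center, orange1_center, orange2_center, orange3_center and tub above 0.07 m).
It also fails if it takes over 72 s, if anything falls off the work surface, if the arm or the gripper's body presses on something with over 40 N, if the wrist force passes 120 N, or if a joint passes its speed limit or range.

## Working session

There is one attempt and no reset: what is moved stays moved. The work goes in short steps, each a Python script; the robot and the scene stay as the last script left them, time stands still between calls to the robot, and variables do not carry over. Pictures are saved under pics/ and viewed, at most 12 in all, crops included, and the job is handed in when it is done.

```bash
ls; mkdir -p pics
python3 - <<'E'
from plant import bot
import cv2,numpy as np
for n in("scene","top"):
    im=bot.camera(n); cv2.imwrite(f"pics/{n}0.png",im[:,:,::-1])
    c=bot.get_calibration(n); print(n,{k:(np.round(v,3).tolist() if k=='view' else v) for k,v in c.items()})
c=bot.get_calibration("wrist");print({k:np.round(v,3).tolist() for k,v in c.items()})
s=bot.read_state();print(s["t"],s["eef_rot"],s["width"])
a=cv2.imread("pics/scene0.png");b=cv2.imread("pics/top0.png")
cv2.imwrite("pics/v1.png",cv2.resize(np.vstack([a]),(784,588)))
cv2.imwrite("pics/v2.png",cv2.resize(np.vstack([b]),(784,588)))
E
```

```text
pics
scene {'fx': 449.975716453695, 'fy': 449.975716453695, 'cx': 289.135797639629, 'cy': 201.68546512639864, 'view': [[0.224, 0.975, 0.003, -125.318], [-0.568, 0.128, 0.813, 221.254], [0.792, -0.184, 0.582, -1608.097], [0.0, 0.0, 0.0, 1.0]]}
top {'fx': 476.01647398464837, 'fy': 476.01647398464837, 'cx': 279.6709942511111, 'cy': 213.21338971475578, 'view': [[0.018, -1.0, 0.022, -17.098], [0.988, 0.021, 0.151, -540.686], [-0.151, 0.019, 0.988, -1128.084], [0.0, 0.0, 0.0, 1.0]]}
{'fx': 323.183, 'fy': 323.183, 'cx': 278.605, 'cy': 210.487, 'T_tool_cam': [[0.001, 0.966, 0.258, 70.238], [1.0, -0.001, 0.001, 1.121], [0.002, 0.258, -0.966, -157.021], [0.0, 0.0, 0.0, 1.0]]}
0.1 [ 9.93741384e-01 -1.11702581e-01 -9.15102779e-06  7.72003020e-04] 87.37317275797196
```

View pics/v1.png

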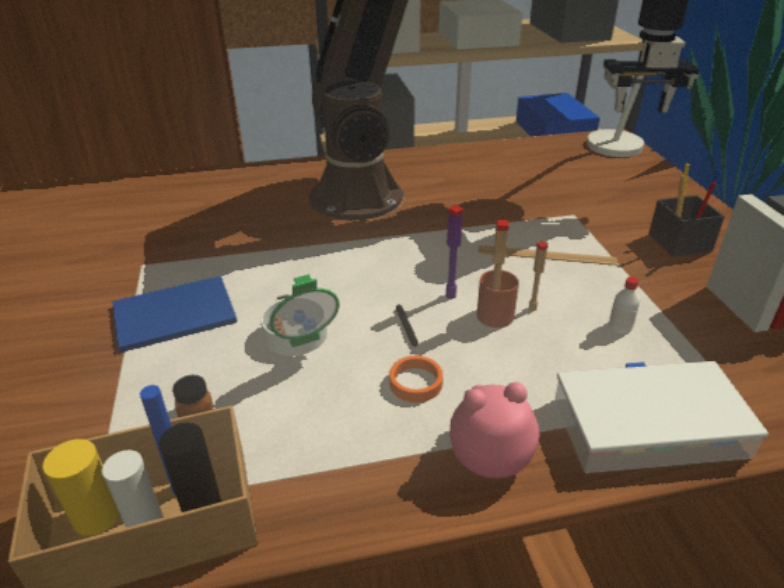

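View pics/v2.png

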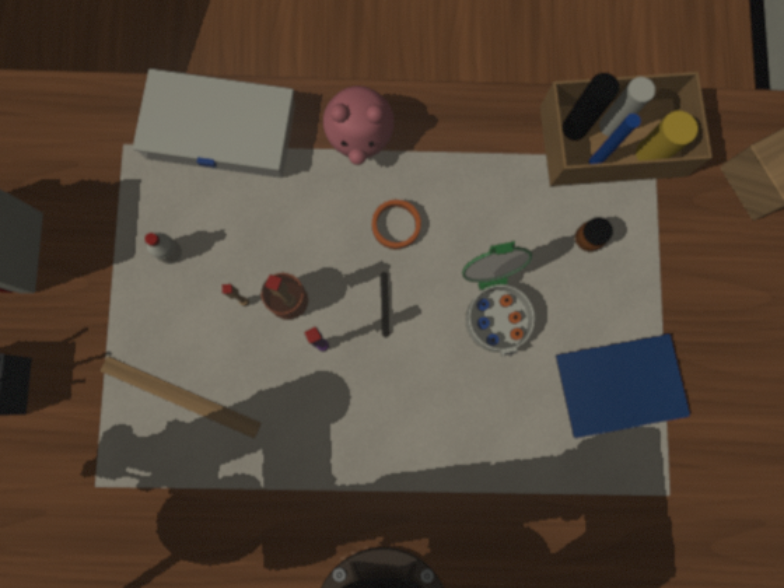

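In the scene view (784 wide) there are three sticks: wooden in the pot (502,226), small wooden (541,246), purple (455,212). The one in the pot is wooden and the larger of the two wooden ones, so it fits. I'll confirm it in a crop and measure.

```bash
cat > h.py <<'E'
from plant import bot
import cv2,numpy as np
from scipy.spatial.transform import Rotation as R
def fixcam(n):
    c=bot.get_calibration(n); return c, np.linalg.inv(np.array(c["view"]))
def wristcam(s):
    c=bot.get_calibration("wrist"); T=np.eye(4); T[:3,:3]=R.from_quat(s["eef_rot"]).as_matrix(); T[:3,3]=s["tcp_pos"]
    return c, T@np.array(c["T_tool_cam"])
def ray(cam,uv):
    c,M=cam; uv=np.asarray(uv,float)
    k=c.get("dist"); d=np.array([(uv[0]-c["cx"])/c["fx"],-(uv[1]-c["cy"])/c["fy"],-1.])
    d=M[:3,:3]@d; return M[:3,3],d/np.linalg.norm(d)
def onz(cam,uv,z):
    o,d=ray(cam,uv); return o+d*(z-o[2])/d[2]
def tri(rs):
    A=sum(np.eye(3)-np.outer(d,d) for o,d in rs); b=sum((np.eye(3)-np.outer(d,d))@o for o,d in rs)
    p=np.linalg.solve(A,b); return p,[np.linalg.norm(np.cross(p-o,d)) for o,d in rs]
def proj(cam,p):
    c,M=cam; q=np.linalg.inv(M)@np.append(p,1); return np.array([c["cx"]+c["fx"]*q[0]/-q[2], c["cy"]+c["fy"]*q[1]/q[2]])
def mask(im,lo,hi): # HSV from RGB
    return cv2.inRange(cv2.cvtColor(im,cv2.COLOR_RGB2HSV),np.array(lo),np.array(hi))
def blobs(m,amin=8):
    n,l,s,c=cv2.connectedComponentsWithStats(m); return [(s[i,4],np.round(c[i],1).tolist(),s[i,:4].tolist()) for i in range(1,n) if s[i,4]>=amin]
E
python3 - <<'E'
from h import *
for n in("scene","top"):
    im=cv2.imread(f"pics/{n}0.png")[:,:,::-1].copy()
    m=mask(im,(0,170,80),(6,255,255))|mask(im,(172,170,80),(180,255,255))
    print(n,"red",blobs(m)); print("green",blobs(mask(im,(45,90,40),(80,255,255))))
    print("blue",blobs(mask(im,(105,90,50),(130,255,255)))) 
    print("brown/orange",blobs(mask(im,(3,120,60),(14,255,255)),15))
a=cv2.imread("pics/scene0.png");b=cv2.imread("pics/top0.png")
A=cv2.resize(a[135:245,305:415],(580,580),interpolation=3)
cv2.imwrite("pics/crop.png",A)
E
```

```text
scene red [(np.int32(44), [503.9, 142.5], [498, 130, 13, 26]), (np.int32(50), [325.4, 149.5], [321, 146, 10, 8]), (np.int32(46), [358.6, 159.5], [355, 157, 8, 8]), (np.int32(14), [386.9, 174.2], [384, 173, 6, 4]), (np.int32(28), [451.6, 199.8], [448, 198, 8, 5]), (np.int32(41), [556.8, 227.7], [553, 219, 7, 16])]
green [(np.int32(919), [545.5, 33.2], [534, 0, 26, 82]), (np.int32(976), [509.9, 72.2], [494, 25, 30, 85]), (np.int32(11), [494.7, 43.2], [494, 40, 3, 7]), (np.int32(8), [557.0, 41.4], [555, 40, 5, 5]), (np.int32(861), [552.5, 85.8], [543, 43, 17, 85]), (np.int32(19), [557.4, 128.2], [555, 124, 5, 9]), (np.int32(81), [215.9, 200.8], [209, 197, 17, 10]), (np.int32(16), [229.9, 207.1], [225, 206, 11, 4])]
blue [(np.int32(3120), [516.6, 40.8], [481, 0, 65, 147]), (np.int32(67), [556.6, 31.7], [552, 14, 8, 32]), (np.int32(34), [467.5, 55.1], [462, 54, 13, 3]), (np.int32(2421), [484.0, 95.9], [454, 59, 63, 85]), (np.int32(505), [536.8, 109.1], [523, 64, 27, 85]), (np.int32(1391), [395.8, 81.6], [369, 66, 59, 31]), (np.int32(167), [548.9, 130.3], [539, 117, 21, 25]), (np.int32(60)
[... 1890 characters left out ...]
159.1], [266, 143, 35, 34]), (np.int32(101), [416.4, 171.4], [411, 160, 16, 18]), (np.int32(3433), [42.7, 224.1], [0, 189, 80, 70]), (np.int32(15), [210.1, 199.5], [206, 197, 9, 7]), (np.int32(19), [162.2, 206.1], [159, 203, 7, 7]), (np.int32(18), [193.1, 205.7], [189, 203, 10, 5]), (np.int32(66), [207.9, 218.9], [196, 209, 21, 16]), (np.int32(54), [361.1, 214.4], [357, 211, 9, 8]), (np.int32(52), [367.6, 226.3], [364, 223, 8, 8]), (np.int32(51), [368.8, 238.1], [365, 235, 9, 7]), (np.int32(12483), [49.6, 357.5], [0, 255, 123, 165]), (np.int32(652), [398.7, 378.9], [374, 368, 45, 27]), (np.int32(2525), [181.7, 408.0], [101, 383, 173, 37]), (np.int32(171), [297.1, 389.3], [282, 384, 25, 13])]
```

View pics/crop.png

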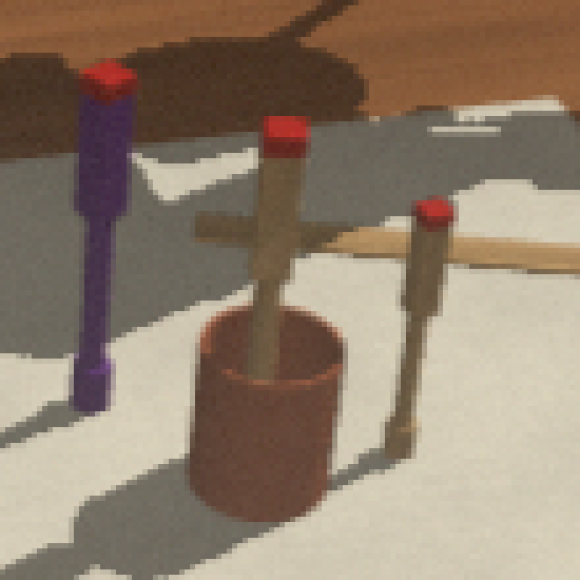

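The crop confirms it: the larger wooden stick stands in the pot (crop 285,135). The purple one (108,80) and the small wooden one (433,213) stand loose beside it as obstacles.

Run:
```python
from h import *
S=fixcam("scene");T=fixcam("top")
np.set_printoptions(precision=1,suppress=True)
for nm,a,b in (("stick",(358.9,162),(196,202)),("small",(386.9,174.5),(162.2,205.2)),("purple",(325.4,149.5),(223,238.5)),("tab",(215.9,202),(358.9,176.9))):
    print(nm,*tri([ray(S,a),ray(T,b)]))
print("hinge",onz(T,(351.9,201.7),46))
for n,l in(("blue",[(344.9,217.4),(345,230.3),(352,241.7)]),("orange",[(361.1,214.4),(367.6,226.3),(368.8,238.1)])):
    for p in l: print(n,onz(T,p,20))
im=cv2.imread("pics/top0.png")
# pot ring: hand estimates from v2 (ellipse of the rim)
print("potrim",onz(T,(203.5,211),85))
print("tub guess", onz(T,(359,228),45), "glue",onz(T,(107.7,170),110),"jar",onz(T,(425,167),60))
s=bot.read_state();print(s["tcp_pos"],R.from_quat(s["eef_rot"]).as_matrix())
```

```text
stick [538.3 177.3 194.9] [np.float64(2.0610882027877624), np.float64(2.0610882027877397)]
small [537.4 258.5 147.3] [np.float64(1.1496373235148856), np.float64(1.149637323514696)]
purple [461.1 116.1 195.5] [np.float64(1.0374300024754208), np.float64(1.0374300024754626)]
tab [ 604.8 -176.7  177. ] [np.float64(0.09670715368161051), np.float64(0.0967071536815882)]
hinge [ 572.7 -183.7   46. ]
blue [ 537.1 -170.4   20. ]
blue [ 504.6 -170.6   20. ]
blue [ 476.4 -188.    20. ]
orange [ 545.6 -211.2   20. ]
orange [ 515.8 -227.3   20. ]
orange [ 486.2 -230.    20. ]
potrim [535.6 174.1  85. ]
tub guess [ 508. -201.   45.] glue [623.3 396.5 110. ] jar [ 661.3 -362.9   60. ]
[149.7 657.7 225.7] [[ 1.  -0.2 -0. ]
 [-0.2 -1.  -0. ]
 [ 0.   0.  -1. ]]
```

```bash
cat >> h.py <<'E'
def down(a): return (R.from_euler("z",a)*R.from_euler("x",np.pi)).as_quat()
E
python3 - <<'E'
from h import *
s=bot.read_state(); bot.line_to([150,650,330],250)
def look(p,n,a):
    bot.move_ptp(p,down(a)); s=bot.read_state(); im=bot.camera("wrist"); cv2.imwrite(f"pics/{n}.png",im[:,:,::-1])
    np.savez(f"pics/{n}.npz",eef_rot=s["eef_rot"],tcp_pos=s["tcp_pos"]); print(s["t"],s["joint_pos"]); return im
b=look([548,-200,330],"w_tub",0)
a=look([500,177,350],"w_stick",0)
cv2.imwrite("pics/w12.png",cv2.resize(np.vstack([a,b])[:,:,::-1],(400,600)))
E
```

```text
3.9417 [-1.39627618e-02  1.58943298e-01 -2.50193708e-02 -7.36052832e-05
 -1.38681570e+00  1.58553899e+00]
5.4083 [ 7.09045850e-01  6.07125050e-02 -9.37932579e-02  1.26706402e-04
 -1.41652033e+00  8.61118125e-01]
```

Run:
```python
import cv2,numpy as np
a=cv2.imread("pics/w_stick.png");b=cv2.imread("pics/w_tub.png")
cv2.imwrite("pics/w12.png",cv2.resize(np.hstack([a[:, 80:480],b[:,80:480]]),(800,420)))
```

```text
(no output)
```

View pics/w12.png

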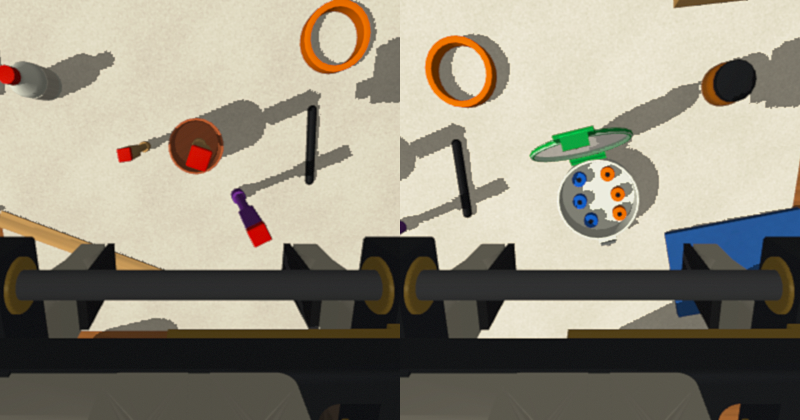

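Left: the stick's red top is at (198,157) inside the pot rim centred near (196,146); purple is at (258,233) and the small wooden one at (125,153). Right: the tub is at (598,200), the blue beads on its left half, the orange ones on its right, and the green hinge at (588,158).

Run:
```python
from h import *
np.set_printoptions(precision=1,suppress=True)
def ld(n): return cv2.imread(f"pics/{n}.png")[:,:,::-1].copy(),wristcam(np.load(f"pics/{n}.npz"))
a,A=ld("w_stick"); b,B=ld("w_tub")
m=mask(a,(0,200,120),(4,255,255))
for x in blobs(m,30): print("red",x)
n,l,s,c=cv2.connectedComponentsWithStats(m)
i=min(range(1,n),key=lambda i:np.hypot(*(c[i]-(277,156))))
cn=cv2.findContours((l==i).astype(np.uint8),0,cv2.CHAIN_APPROX_NONE)[0][0].reshape(-1,2)
P=np.array([onz(A,p,206)[:2] for p in cn]).astype(np.float32)
print("stick rect",cv2.minAreaRect(P),P.min(0),P.max(0))
S=fixcam("scene");print("tri",tri([ray(S,(358.9,162)),ray(A,c[i])]))
# pot
m=mask(a,(3,90,30),(14,230,255));m[:, :230]=0;m[:,320:]=0;m[200:]=0
cs=max(cv2.findContours(m,0,cv2.CHAIN_APPROX_NONE)[0],key=cv2.contourArea).reshape(-1,2)
P=np.array([onz(A,p,85)[:2] for p in cs]);print("pot enclosing",cv2.minEnclosingCircle(P.astype(np.float32)),P.min(0),P.max(0))
g=cv2.cvtColor(b,cv2.COLOR_RGB2GRAY)[:235,80:480]
h=cv2.HoughCircles(cv2.GaussianBlur(g,(3,3),0),cv2.HOUGH_GRADIENT,1,3,param1=100,param2=12,minRadius=36,maxRadius=46)
for x in h[0][:6]: print("hough",x,onz(B,(x[0]+80,x[1]),45)[:2],x[2]*(B[1][2,3]-45)/323)
print("green",blobs(mask(b,(45,90,40),(80,255,255)),20))
for nm,lo,hi in(("blue",(105,120,60),(125,255,255)),("or",(8,150,100),(16,255,255))):
    mm=mask(b,lo,hi); mm[:160]=0;mm[235:]=0
    for x in blobs(mm,30): print(nm,x,onz(B,x[1],20)[:2])
```

```text
red (np.int32(255), [85.4, 74.2], [77, 66, 18, 18])
red (np.int32(472), [278.2, 158.0], [266, 145, 26, 26])
red (np.int32(157), [204.2, 154.3], [198, 148, 14, 14])
red (np.int32(322), [338.9, 234.4], [328, 224, 23, 22])
stick rect ((539.6605224609375, 175.85784912109375), (19.94723892211914, 20.013891220092773), 71.85907745361328) [528.9 164.1] [551.7 187.2]
tri (array([539.6, 177.3, 196.2]), [np.float64(1.51954372102176), np.float64(1.519543721021869)])
pot enclosing ((542.79296875, 179.3727569580078), 35.6706428527832) [508.3 144.2] [577.6 215. ]
hough [196.5 199.5  37.7] [ 516.1 -197.2] 51.58724074399777
hough [52.5 74.5 38.6] [679.  -13.8] 52.818763228247036
hough [62.5 67.5 37.6] [687.3 -27.5] 51.450401432490516
hough [198.5 192.5  36.6] [ 526.1 -199.9] 50.082039636734
hough [199.5 195.5  36.6] [ 521.8 -201.3] 50.082039636734
hough [66.5 66.5 41.6] [688.5 -32.6] 56.92384861551657
green [(np.int32(873), [256.3, 137.8], [210, 126, 102, 31]), (np.int32(236), [267.9, 157.8], [250, 151, 37, 15])]
blue (np.int32(152), [259.0, 178.9], [252, 172, 15, 15]) [ 541.1 -171.5]
blue (np.int32(155), [259.6, 201.0], [253, 194, 14, 15]) [ 508.  -171.9]
blue (np.int32(1996), [433.4, 225.4], [345, 208, 138, 27]) [ 470.5 -434.4]
blue (np.int32(147), [270.8, 219.6], [264, 213, 14, 15]) [ 479.2 -188.4]
or (np.int32(2369), [495.1, 195.0], [474, 160, 40, 75]) [ 517.7 -519.4]
or (np.int32(150), [287.2, 173.5], [281, 167, 14, 14]) [ 549.  -212.5]
or (np.int32(95), [4.7, 196.2], [0, 184, 9, 25]) [514.6 205.4]
or (np.int32(147), [297.3, 193.5], [291, 187, 14, 14]) [ 519.4 -227.6]
or (np.int32(148), [299.2, 212.5], [293, 206, 14, 14]) [ 490.4 -231. ]
```

Run:
```python
from h import *
from scipy.optimize import least_squares
np.set_printoptions(precision=1,suppress=True)
b=cv2.imread("pics/w_tub.png")[:,:,::-1].copy();B=wristcam(np.load("pics/w_tub.npz"))
hsv=cv2.cvtColor(b,cv2.COLOR_RGB2HSV)
print(hsv[198,[235,237,239,241,243,246,250,310,314,316,318,320,324]].tolist())
# radial scan: outermost strong gradient near r=58 about guess, at z=45
c0=np.array([514,-200.]); g=cv2.cvtColor(b,cv2.COLOR_RGB2LAB)[:,:,2].astype(float) # b*: paper is yellowish
pts=[]
for t in np.radians(np.arange(95,300,4)):
    rs=np.arange(46,70,.5)
    uv=np.array([proj(B,[c0[0]+r*np.cos(t),c0[1]+r*np.sin(t),45]) for r in rs]).astype(np.float32)
    v=cv2.remap(g.astype(np.float32),uv[:,0],uv[:,1],cv2.INTER_LINEAR).ravel()
    d=v[6:]-v[:-6]; k=np.argmax(d)
    if d[k]>3: pts.append(c0+rs[k+3]*np.array([np.cos(t),np.sin(t)]))
P=np.array(pts)
f=least_squares(lambda q:np.hypot(*(P-q[:2]).T)-q[2],[*c0,58],loss="soft_l1",f_scale=1.)
print(len(P),f.x,np.median(np.abs(f.fun)))
f=least_squares(lambda q:np.hypot(*(P-q[:2]).T)-58,c0,loss="soft_l1",f_scale=1.);print("r=58",f.x)
c=f.x
m=mask(b,(45,90,40),(80,255,255)); n,l,s,cc=cv2.connectedComponentsWithStats(m)
for z in(46,50): 
    h=onz(B,(267.9,157.8),z)[:2]; print("hinge",h,np.hypot(*(h-c)),np.arctan2(*(h-c)[::-1]))
S=fixcam("scene"); 
print("tab from top/wrist")
# lid rim extreme left/right -> axis direction
big=(l==np.argmax(s[1:,4]*(cc[1:,1]<147))+1)
ys,xs=np.nonzero(big); i,j=xs.argmin(),xs.argmax(); print(xs[i],ys[i],xs[j],ys[j])
p,q=[onz(B,(xs[k],ys[k]),46+64*np.sin(1.9))for k in(i,j)]; print(p,q,np.linalg.norm(p-q),np.arctan2((p-q)[1],(p-q)[0])-np.pi/2)
```

```text
[[23, 30, 233], [24, 17, 246], [30, 26, 158], [30, 23, 87], [30, 21, 123], [30, 24, 127], [30, 24, 128], [30, 14, 236], [32, 25, 200], [31, 26, 207], [30, 23, 233], [23, 37, 124], [22, 37, 125]]
48 [ 511.  -198.7   52.4] 1.618953805425619
r=58 [ 517.1 -200.5]
hinge [ 574.2 -185.5] 59.00282340396772 0.2559042646315362
hinge [ 574.6 -185.7] 59.355064407340684 0.25196532493424845
tab from top/wrist
210 154 311 131
[ 584.5 -120.2  106.6] [ 610.7 -237.1  106.6] 119.77449017721294 0.22038392335161827
```

Run:
```python
from h import *
np.set_printoptions(precision=1,suppress=True)
b=cv2.imread("pics/w_tub.png")[:,:,::-1].copy();B=wristcam(np.load("pics/w_tub.npz"))
v=b.astype(int).sum(2)//3
for r in(190,198,206): print(r,v[r,228:246],v[r,308:326])
for c in (250,265,278,295,): print(c,[(i,int(x)) for i,x in zip(range(222,246),v[222:246,c])])
cv2.imwrite("pics/tubzoom.png",cv2.resize(b[145:250,215:335,::-1],(680,595),interpolation=cv2.INTER_CUBIC))
```

```text
190 [222 222 221 220 218 217 218 219 218 224 239 232 163  97  93 118 124 124] [123 123 120 124 162 203 191 199 233 219 149 114 115 119 119 118 117 117]
198 [223 222 221 221 222 224 224 222 225 239 229 152  93  84  96 119 125 124] [232 232 231 231 231 223 193 177 199 238 226 153 116 116 118 118 117 116]
206 [222 219 217 216 218 216 216 218 221 230 238 205 125  87  86  88 100 117] [121 123 119 124 158 172 173 182 216 226 170 121 113 114 116 119 120 118]
250 [(222, 91), (223, 89), (224, 89), (225, 111), (226, 167), (227, 224), (228, 236), (229, 227), (230, 216), (231, 216), (232, 216), (233, 215), (234, 215), (235, 217), (236, 217), (237, 216), (238, 217), (239, 217), (240, 214), (241, 216), (242, 219), (243, 219), (244, 216), (245, 215)]
265 [(222, 54), (223, 59), (224, 72), (225, 100), (226, 113), (227, 101), (228, 95), (229, 96), (230, 95), (231, 95), (232, 96), (233, 92), (234, 92), (235, 140), (236, 225), (237, 233), (238, 221), (239, 214), (240, 216), (241, 217), (242, 217), (243, 217), (244, 217), (245, 218)]
278 [(222, 116), (223, 117), (224, 119), (225, 122), (226, 124), (227, 123), (228, 119), (229, 107), (230, 97), (231, 96), (232, 95), (233, 95), (234, 96), (235, 93), (236, 89), (237, 127), (238, 210), (239, 230), (240, 225), (241, 220), (242, 218), (243, 219), (244, 219), (245, 216)]
295 [(222, 118), (223, 122), (224, 118), (225, 102), (226, 94), (227, 95), (228, 93), (229, 98), (230, 103), (231, 103), (232, 104), (233, 141), (234, 209), (235, 230), (236, 226), (237, 229), (238, 224), (239, 142), (240, 99), (241, 126), (242, 156), (243, 207), (244, 219), (245, 217)]
```

View pics/tubzoom.png

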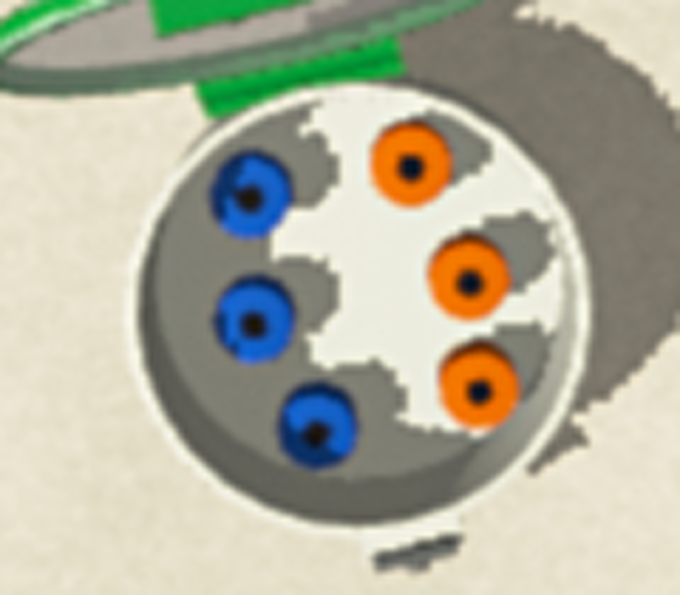

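The zoomed rim runs from x=128 to 590 and y=80 to 527, so its centre is about raw pixel (278.4,198.6). The catch is at zoom (417,550) and the hinge bracket at (300,77).

Run:
```python
from h import *
np.set_printoptions(precision=2,suppress=True)
B=wristcam(np.load("pics/w_tub.npz"))
z=lambda x,y:(215+x/5.667-.4,145+y/5.667-.4)
L,Rr,U,D=[onz(B,z(*p),45)[:2] for p in((130,304),(590,304),(359,80),(359,527))]
c=np.array([(U[0]+D[0])/2,(L[1]+Rr[1])/2]);print(L,Rr,U,D,c,"diam",L[1]-Rr[1],U[0]-D[0])
h=onz(B,z(300,77),48)[:2];k=onz(B,z(417,540),40)[:2]
for n,p in(("hinge",h-c),("catch",c-k),("both",h-k)): print(n,np.hypot(*p),np.arctan2(p[1],p[0]))
```

```text
[ 517.8  -142.54] [ 518.   -256.29] [ 572.88 -199.13] [ 459.51 -199.24] [ 516.2  -199.42] diam 113.7528870505279 113.3710194597844
hinge 59.427293469746374 0.24315392142660083
catch 63.76111266229987 0.2345880978291874
both 123.18727768913386 0.2387203340952782
```

```bash
python3 - <<'E'
from h import *
a=-1.888
bot.move_ptp([539,176.5,300],down(a)); bot.line_to([539,176.5,151],200)
bot.move_gripper(10,35); s=bot.read_state(); print(s["t"],s["width"],s["finger_force"],s["contact_force"],s["tcp_pos"])
bot.line_to([539,176.5,285],200)
s=bot.read_state(); print(s["t"],s["width"],s["contact_force"],s["joint_pos"])
cv2.imwrite("pics/lift.png",bot.camera("scene")[100:260,180:400,::-1])
c,th=np.array([516,-199.4]),.24
for x,y in((30,0),(-30,0),(0,30),(0,-30)):
    p=c+[x*np.cos(th)-y*np.sin(th),x*np.sin(th)+y*np.cos(th)]
    print(bot.solve_ik([*p,155],down(a)))
E
python3 -c "
import cv2;a=cv2.imread('pics/lift.png');cv2.imwrite('pics/lift2.png',cv2.resize(a,(660,480),interpolation=2))"
```

```text
9.0333 19.68791090731124 34.99497950077057 [-0.15649635 -0.92879833  0.11746844] [538.9668625  176.49816398 150.93927001]
9.85 19.86220466086036 [ 0.6482335  -0.47916051 -0.73460776] [ 6.61418417e-01  1.48967498e-01 -1.39474301e-01 -7.10303812e-04
 -1.28401821e+00 -9.78624230e-01]
[-8.60054363e-04  2.57660268e-01 -3.05503770e-01  0.00000000e+00
 -1.00763229e+00 -3.16343619e-01]
[-0.03007009  0.17958905 -0.40977407  0.         -0.98143321 -0.28713359]
[ 0.04264659  0.19206251 -0.39370745  0.         -0.98502637 -0.35985026]
[-0.06923975  0.24642291 -0.32104772  0.         -1.0033257  -0.24796392]
```

View pics/lift2.png

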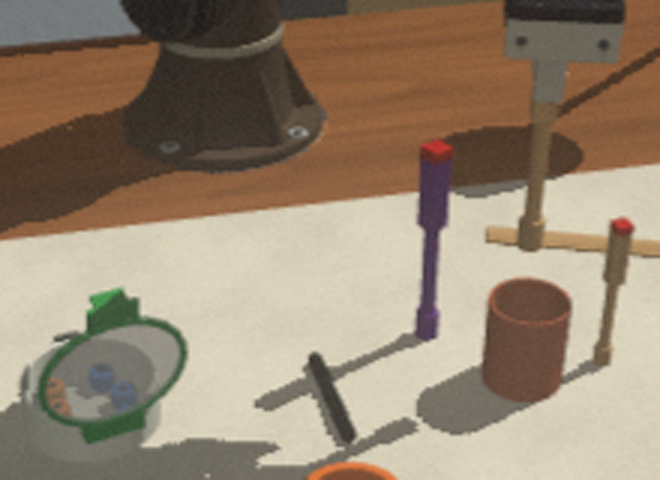

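The stick is held and clear of the pot. Next I enter the tub at the centre, which is free of beads, and stir.

```bash
cat >> h.py <<'E'
C,TH=np.array([516,-199.4]),.24
def tub(x,y): return C+[x*np.cos(TH)-y*np.sin(TH),x*np.sin(TH)+y*np.cos(TH)]
E
python3 - <<'E'
from h import *
a=-1.888
bot.line_to([510,0,285],350); bot.line_to([*tub(0,0),285],350); bot.line_to([*tub(0,0),200],200)
bot.line_to([*tub(0,0),154],80); s=bot.read_state(); print(s["t"],s["contact_force"],s["width"])
F=[]
def go(x,y,v=130): 
    bot.line_to([*tub(x,y),154],v); f=bot.read_state()["contact_force"]; F.append(np.round(f,1).tolist())
go(32,0,80)
for t in np.radians(np.arange(30,361,30)): go(33*np.cos(t),33*np.sin(t))
s=bot.read_state(); print(s["t"],s["width"],F)
im=bot.camera("top");cv2.imwrite("pics/st1.png",cv2.resize(im[190:265,320:400,::-1],(640,600),interpolation=2))
E
```

```text
12.575 [ 1.02934451  0.75622945 -0.51554615] 19.558233173784547
16.525 19.687538516238575 [[0.8, 0.1, -1.1], [-0.3, -0.3, 0.1], [-0.1, 0.1, -0.0], [3.4, -2.1, -0.5], [1.7, -3.7, -0.4], [-0.3, -0.4, -0.1], [-0.7, -0.7, 0.2], [0.1, 0.2, -0.8], [1.1, 2.2, -0.9], [0.9, 2.1, 0.1], [-0.0, 0.4, -0.1], [-0.2, -1.0, -0.5], [-0.8, 0.4, 0.1]]
```

View pics/st1.png

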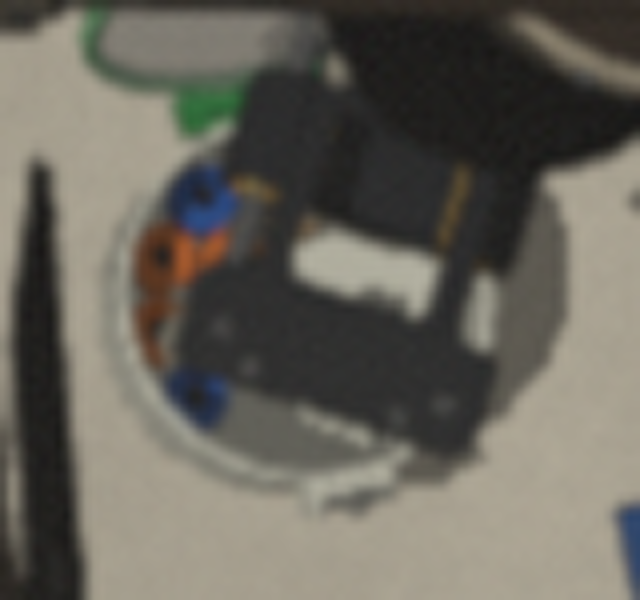

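After one round, blue (200,195; 200,395) and orange (165,255; 155,330) already lie together on the +y side. I'll do two more rounds, then a check.

Run:
```python
from h import *
def go(x,y,v=130): bot.line_to([*tub(x,y),154],v); F.append(np.abs(bot.read_state()["contact_force"]).max())
F=[]
for t in np.radians(np.arange(30,721,30)): go(33*np.cos(t),33*np.sin(t))
s=bot.read_state(); print(s["t"],s["width"],np.max(F))
go(0,0); bot.line_to([*tub(0,0),285],200); bot.line_to([515,-20,285],350)
im=bot.camera("top");print(bot.read_state()["t"]); T=fixcam("top")
cv2.imwrite("pics/st2f.png",im[:,:,::-1])
for nm,lo,hi in(("blue",(105,90,50),(130,255,255)),("or",(3,120,60),(14,255,255))):
    m=mask(im,lo,hi); m2=np.zeros_like(m); m2[205:255,330:385]=m[205:255,330:385]
    for b in blobs(m2,8):
        p=onz(T,b[1],20)[:2]-C; print(nm,b[0],np.round([p[0]*np.cos(TH)+p[1]*np.sin(TH),-p[0]*np.sin(TH)+p[1]*np.cos(TH)],1))
```

```text
23.375 19.9187166242 9.585272664939488
25.3
blue 49 [ 32.1 -21.1]
blue 50 [-10.6 -40.6]
blue 35 [-44.6   8.3]
or 58 [ 16.4 -35.6]
or 108 [-37.7 -22.5]
```

Run:
```python
from h import *
a=cv2.imread("pics/top0.png")[190:265,320:400];b=cv2.imread("pics/st2f.png")[190:265,320:400]
cv2.imwrite("pics/cmp.png",cv2.resize(np.hstack([a,b]),(800,375),interpolation=2))
```

```text
(no output)
```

View pics/cmp.png

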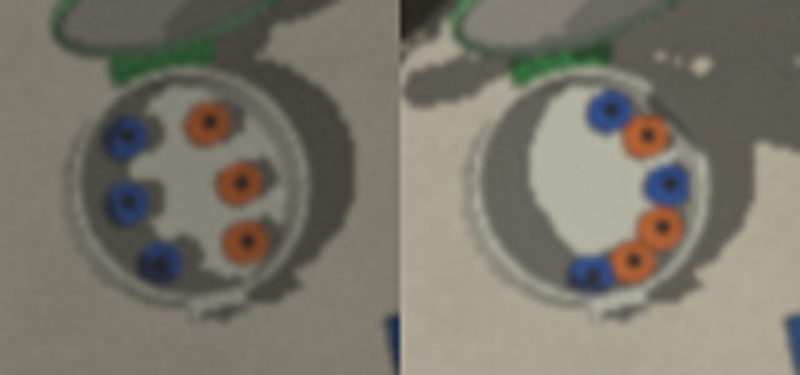

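All beads have moved and the right half holds both colours: blue at (610,110) and (667,185), orange at (647,135) and (660,228). Now I'll return the stick.

Run:
```python
from h import *
bot.line_to([541,178,285],300); bot.line_to([541,178,170],180); bot.line_to([541,178,152.5],50)
s=bot.read_state();print(s["contact_force"],s["width"])
bot.move_gripper(88); bot.pause(.2); bot.line_to([541,178,300],180); print(bot.read_state()["t"])
im=bot.camera("scene");T=bot.camera("top")
S=fixcam("scene");A=fixcam("top")
m=mask(im,(0,170,80),(6,255,255))|mask(im,(172,170,80),(180,255,255));print([b for b in blobs(m) if 300<b[1][0]<400])
m=mask(T,(0,170,60),(6,255,255))|mask(T,(172,170,60),(180,255,255));print([b for b in blobs(m)])
cv2.imwrite("pics/ret.png",np.vstack([cv2.resize(im[130:250,300:440,::-1],(560,480),interpolation=2)]))
```

```text
[-0.13947215 -0.32243449 -0.51352342] 20.08612324872905
29.775
[(np.int32(31), [325.3, 148.6], [321, 147, 10, 5]), (np.int32(28), [364.6, 160.8], [361, 159, 8, 5]), (np.int32(8), [387.0, 174.5], [385, 174, 5, 2])]
[(np.int32(15), [222.0, 237.5], [220, 235, 6, 7])]
```

View pics/ret.png

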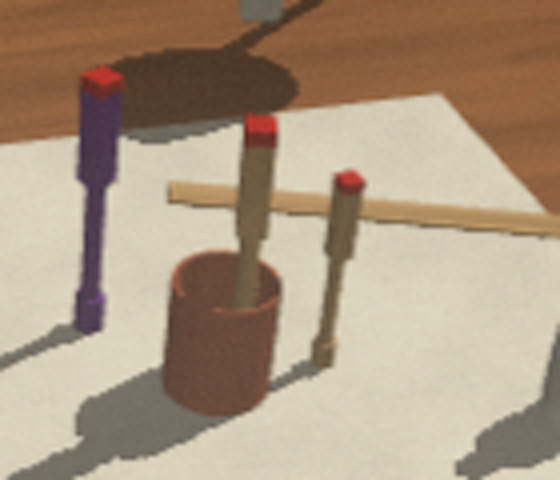

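The stick stands back in its pot (top at 260,130) and the other two sticks are untouched. Now the lid: I hook it from behind with closed fingers and swing it over.

Run:
```python
from h import *
q=down(TH); h=10
def P(xh,zh): return [*tub(64+xh,0),46+zh]   # relative to the hinge axis
def f():
    s=bot.read_state(); return np.round(s["contact_force"],1).tolist()
bot.move_ptp(P(75,230),q); bot.move_gripper(0,20)
bot.line_to(P(75,110),200); print(bot.read_state()["t"],f(),bot.read_state()["width"])
for th in (1.8,1.7,1.6):
    bot.line_to(P(-142*np.cos(th)+5*np.sin(th)+h,142*np.sin(th)-27),120); print(th,f())
for th in np.arange(1.45,.24,-.15):
    u=np.array([-np.cos(th),np.sin(th)]);n=np.array([np.sin(th),np.cos(th)]); p=118*u+5*n
    bot.line_to(P(p[0]+h,p[1]),120); print(round(th,2),f())
print(bot.read_state()["t"])
im=bot.camera("scene");cv2.imwrite("pics/lid.png",cv2.resize(im[150:290,150:310,::-1],(640,560),interpolation=2))
```

```text
34.3917 [0.3, 1.0, 0.8] 0.4072401410305297
1.8 [-0.3, -0.1, 0.1]
1.7 [0.9, -0.3, 0.7]
1.6 [0.0, 0.7, 0.3]
1.45 [0.6, -1.2, 0.0]
1.3 [0.5, 0.3, -0.5]
1.15 [0.2, 0.3, 0.3]
1.0 [0.8, 1.1, 0.9]
0.85 [0.8, 0.0, 0.2]
0.7 [0.8, -0.2, 1.1]
0.55 [-0.1, -0.1, -0.1]
0.4 [0.5, -0.2, -0.6]
0.25 [-0.4, -0.4, -0.2]
38.0167
```

View pics/lid.png

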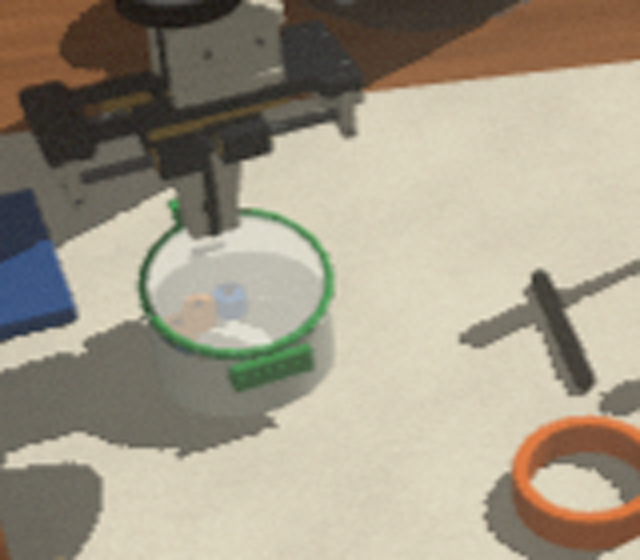

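The lid followed and is nearly down, with the fingertips on its catch-side edge at (210,235). Next I press the tab.

Run:
```python
from h import *
x=64-133
s=bot.read_state();p=np.array(s["tcp_pos"])
bot.line_to([*p[:2],p[2]+15],120); bot.line_to([*tub(x,0),p[2]+15],120)
z0=bot.read_state()["contact_force"][2]
bot.line_to([*tub(x,0),62],80)
for z in np.arange(61,46.9,-1):
    bot.line_to([*tub(x,0),z],30); s=bot.read_state(); f=s["contact_force"][2]-z0
    print(z,round(s["tcp_pos"][2],1),round(f,1))
    if z<=52 and f>18: break
bot.pause(.2)
p=s["tcp_pos"]; bot.line_to([p[0],p[1],150],120); 
c=tub(x,0); bot.line_to([c[0],c[1]+130,300],300)
print(bot.read_state()["t"])
a=bot.camera("scene");b=bot.camera("top")
cv2.imwrite("pics/fin.png",np.hstack([cv2.resize(a[130:290,150:400,::-1],(500,320),interpolation=2),cv2.resize(b[170:260,310:400,::-1],(300,320),interpolation=2)]))
```

```text
61.0 61.3 -1.4
60.0 60.2 -1.3
59.0 58.9 -0.6
58.0 57.8 -1.0
57.0 56.9 -0.8
56.0 55.9 -0.6
55.0 55.0 -1.0
54.0 53.9 -1.6
53.0 52.9 -0.8
52.0 51.9 -1.2
51.0 51.1 0.5
50.0 50.7 9.1
49.0 50.3 16.0
48.0 49.8 22.5
44.825
```

View pics/fin.png

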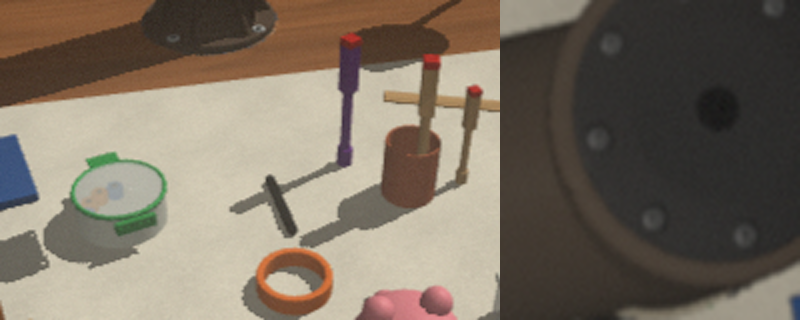

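Run:
```python
from h import *
im=bot.camera("scene");S=fixcam("scene")
m=mask(im,(45,70,30),(85,255,255));print([b for b in blobs(m,15) if 160<b[1][0]<250 and b[1][1]>150])
for th in(0,.08,.15):
    c=[]
    for r in(122,142):
        for y in(-20,20): c.append(proj(S,[*tub(64-r*np.cos(th)+5*np.sin(th),y),46+r*np.sin(th)+5]))
    print(th,np.mean(c,0).round(1),np.array(c).round(1).tolist(), proj(S,[*tub(64+3,0),49]).round(1))
# far rim pixel rows of the green hinge end and tab end for reference
s=bot.read_state();print(s["contact_force"],s["t"])
```

```text
[(np.int32(382), [210.5, 229.0], [185, 206, 48, 42])]
0 [199.8 209.4] [[193.6, 213.5], [208.4, 209.4], [191.4, 209.4], [206.0, 205.4]] [217.1 239.9]
0.08 [199.5 206.3] [[193.2, 210.6], [208.1, 206.6], [190.9, 206.1], [205.7, 202.1]] [217.1 239.9]
0.15 [199.3 203.8] [[193.0, 208.3], [207.9, 204.2], [190.6, 203.3], [205.4, 199.3]] [217.1 239.9]
[ 1.16579313 -0.69391306  0.64590523] 44.975
```

The tab's top row is 206. Shut predicts 205.4 and resting on the catch predicts 202.1, so the lid is shut, which agrees with the hard stop at 51 mm.

```bash
python3 -c "
from plant import bot
print(bot.close_job())"
```

```text
the job is handed in; nothing more can be done
None
```

The job is handed in at about 45 s with no verdict shown: the beads were stirred three rounds and both colours lie on one side, the stick is back in its pot, and the lid is shut as far as the hard stop and camera check show.

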